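Clamp a reagent bottle in a cam vise

TASK

Stand the reagent bottle on the vise's mat, between the V-block and the jaw pad, and let go of it. Then push the crank gently round until the follower has gone over the edge of the cam's flat and rests on the flat, so that the vise by itself holds the bottle when you let go of the crank. Do not drop or tip the bottle, do not wrench the crank, and leave the flask and the beaker standing where they are.

Things in the scene. Friction and masses are not known exactly. Their poses are not given: they have to be found in the camera images.
- bottle: The only reagent bottle: clear glass, round, flat-bottomed, 108 mm tall, 53 mm in diameter up to 52 mm above its underside, then tapering to a screw cap 43 mm wide (86 to 108 mm); 0.2 to 0.33 kg. Origin: centre of its underside, z up. It stands on the worktop at the left, in any of three places shared with a flask and a beaker.
- bottle_vise: A hand-cranked cam vise for bottles, bolted down: bright base plate 120 x 260 x 12 mm. Origin: centre of its underside; x across, y along it towards the V-block, z up; turned by up to 15 degrees. Black V-block at the +y end: 50 mm wide, 40 mm high, 120 degree V facing the crank, y = 83 to 118 mm at its sides, the V's root at 97 mm. Between V-block and cam shaft a carriage slides along y, its top at z = 57 mm.
- nest (a point): Point on the plate's top (12 mm above the worktop) at the centre of the vise's black mat, x = 0, y = 67 mm in the vise's frame: where the bottle's underside is centred when it touches both sides of the V. Axes as the vise's. The vise is open above and at both x sides of it.
- shaft (a point): Point on the cam shaft's upright axis, x = 0, y = -66 mm in the vise's frame, 50 mm above the worktop. The cam under the crank is an off-centre steel disc, 16 mm thick, with one flat on the side farthest from the shaft, seen from above. It pushes the carriage's flat-faced follower to +y. From the start it needs 100 to 220 degrees, anticlockwise seen from above, until the flat lies against the follower.
- crank: Steel crank arm, 17 mm wide, top 69 mm above the worktop; origin on the shaft's axis, z up. It is pinched on the shaft at no set angle (up to 45 degrees off either way), so its direction does not tell where the flat is. Let go before the flat's edge and the spring turns it back; past the edge it swings on by itself some 13 degrees to the flat and stays. 14 degrees beyond is the second edge, then the vise opens.
- knob (a point): Middle of the crank's black knob, 89 mm above the worktop: upright cylinder, 22 mm in diameter, 69 to 109 mm above the worktop, 55 mm from the shaft's axis, free to spin. Push it takes: under 2 N at first; once the pad has the bottle against the V it climbs, over some 45 degrees, to 5 to 11 N; near the flat's edge it falls, and over the edge it vanishes. Hold or push it with under 80 N, both sides of a grip added.
- jaw_pad: Sprung jaw pad, rubber on a steel plate, 42 mm wide, 18 to 52 mm above the worktop. Origin: centre of its face (towards the bottle), at worktop height; axes as the vise's. At the start its face is 8 to 18 mm short of a bottle touching the V. A spring (13 N per mm) behind it gives, so on the bottle it stands still while the cam turns on: 30 to 50 N with the follower on the flat.
- flask: Bystander: clear conical flask, 63 mm wide, 90 mm tall. Origin: centre of its underside.
- beaker: Bystander: clear beaker, 71 mm wide, 85 mm tall. Origin: centre of its underside.
Mind the look-alikes: they are no part of the job. Leave any orange look-alike of the bottle alone.

How it is judged:
By the outcome, as a careful person would: the job done as asked, in the order asked, and still so for the second after the job is handed in, with the robot touching nothing.
It also fails if it takes over 72 s, if anything falls off the work surface, if the arm or the gripper's body presses on something with over 40 N, if the wrist force passes 120 N, or if a joint passes its speed limit or range.

ROBOT

A 6-joint arm with a two-finger parallel gripper is mounted at the origin on a cart in front of the work surface, level with it; the furniture and walls round the work are solid. World frame = base frame: x ahead of the robot, y to its left, z up, the work surface at z = 0. Lengths are in m, angles in rad, forces in N, time in s.
With the tool pointing down it reaches from about 0.3 to 0.875 m from the base axis. Payload 6.4 kg.
Tool frame: the origin (TCP) lies at the centre of the arm's flange, where the gripper is bolted on; the fingertips stand 173 mm ahead of it and the grasp point (between the pads) lies 155 mm ahead of it (ctrl.pinch_z is the distance from the TCP to the grasp point, in m); z points along the fingers, y is the direction in which the jaws open and shut (so a half turn about z gives the same grasp; the last joint's range is limited). The gripper opens to 85 mm and grips with 20 to 120 N. Pads are 22 mm wide; open, the fingers measure 114 mm over their backs; the gripper's body (76 mm by 85 mm) begins 54 mm behind the grasp point. The pads swing forward as they close: fully open they stand 13 mm farther back than shut.
Start: joints at [0.931, 0.181, 1.607, -0, 1.354, -0.206], TCP at [0.242, 0.522, 0.405] pointing down, gripper open.
Joint ranges: [-2.99, 2.99], [-0.89, 2.07], [0.3, 2.58], [-1.14, 4.28], [0, 2.63], [-3.12, 3.12]. Speed limits (rad/s): [2.57, 2.57, 3.01, 3.14, 3.14, 3.14].

INTERFACE

Orientations are given as a unit quaternion [w, x, y, z].
In Python, from bench import ctrl gives the robot as it stands.
- The arm moves only by the tool drive_tool, never from a script. Its argument "commands" is a list that holds one entry, the list of rows, each a list of 7 numbers: the shift along the tool's x, y, z in units of 50 mm (1.0 is 50 mm), then the turn, a rotation vector about the tool's x, y, z in units of 8 degrees (1.0 is 8 degrees), then the closure in counts, from 0 (fully open) to 255 (shut). A call has 1 to 10 rows; each row shifts and turns the commanded pose from where the row before left it, along the tool's axes as they then stand; what a row does not reach is not made up. A row lasts 1/10 s, in which the tool goes at most 50 mm and 8.59 degrees, less where a joint would pass 70% of its speed; a pose out of reach is approached as far as the arm can. A call is refused whole if a number of a shift passes 1 or a number of a turn 1, either way. A call with a gripper value outside its range is refused whole. The fingers move at their own pace and stop on an object; the grip force is fixed at half the most. Time passes only in rows, so rows that do not move let the fingers close. It gives the time, the measured TCP pose, the force and the opening at its end, in the units of the state.
- ctrl.get_obs(): the state, without advancing time (a new reading comes with each control period).
- ctrl.camera(name): name is "side" or "top"; returns a dict with "pixels" (480x640x3 uint8, red, green, blue), "depth" (480x640 float32, m along the optical axis (not along the pixel's ray), 0 where there is no reading), "intrinsics" (3x3 intrinsics, pixels), "R" (3x3) and "t" (3): a world point X has camera coordinates R X + t. Camera axes: x right, y down, z forward; pixel columns grow to the right and rows downward; lengths in m; the calibration is good to about 2 mm. A picture is of the moment at which its call begins.
- ctrl.hand_in(): hands the job in, once; it reports no verdict.
The state is a dict: "time_s": time; "q": joint angles; "dq": joint speeds; "joint_efforts": joint torques, N m; "eef_pos": TCP position; "eef_rot": TCP orientation; "wrist_force": force on the tool from outside, world axes, zero at the start; "torque": the same for the moment, N m; "opening": opening from 0.0 (shut) to 1.0 (fully open).
Only numpy, scipy, OpenCV 4.12 (cv2) and the standard library are available. Lean on these libraries where they do the work, as an engineer would, in place of code of your own. Each camera call takes 0.05 s, during which the arm holds its last target. There are 200 camera calls.

## Working session

There is one attempt and no reset: what is moved stays moved. The work goes in short steps, Python scripts to look and compute and a tool call to move; the robot and the scene stay as the last step left them, time stands still between calls to the robot, and variables do not carry over. Pictures are saved under pics/ and viewed, about 8 in all and at most 12, crops included, and the job is handed in when it is done.

Besides the shell and the picture viewer there is one more tool, called after "Request:" as name(argument=value, ...) on one line, values as JSON. drive_tool: Moves the arm, as the interface text tells. Its arguments: {"type":"object","properties":{"commands":{"type":"array","items":{"type":"array","items":{"type":"array","items":{"type":"number"}}}}},"required":["commands"]}

```bash
mkdir -p pics; ls
cat > h.py <<'E'
import numpy as np, cv2
from bench import ctrl
def snap(name,fn=None):
    c=ctrl.camera(name)
    if fn: cv2.imwrite('pics/'+fn,c['pixels'][:,:,::-1]); np.savez('pics/'+fn[:-4]+'.npz',**c)
    return c
def ray(c,u,v,z):
    K,R,t=c['intrinsics'],c['R'],c['t']
    d=R.T@np.linalg.solve(K,[u,v,1]); o=-R.T@t
    return o+d*(z-o[2])/d[2]
def proj(c,X):
    p=c['intrinsics']@(c['R']@np.array(X)+c['t']); return p[:2]/p[2]
E
python3 - <<'E'
from h import *
for n in ('top','side'):
    c=snap(n,n+'0.png'); print(n,c['intrinsics'].tolist(),(-c['R'].T@c['t']).round(3),c['R'].round(3).tolist())
o=ctrl.get_obs(); print(o, ctrl.pinch_z)
E
```

```text
pics
top [[583.8048777939447, 0.0, 324.21436168626326], [0.0, 583.8048777939447, 231.8868282596107], [0.0, 0.0, 1.0]] [0.293 0.127 1.304] [[-0.004, -1.0, 0.019], [-0.99, 0.001, -0.139], [0.139, -0.019, -0.99]]
side [[518.4612668953675, 0.0, 316.9246731797325], [0.0, 518.4612668953675, 247.1792776961777], [0.0, 0.0, 1.0]] [ 0.346 -0.728  0.779] [[0.985, -0.171, -0.012], [-0.118, -0.622, -0.774], [0.125, 0.764, -0.633]]
{'time_s': 0.1, 'q': array([ 9.30696150e-01,  1.81472201e-01,  1.60790065e+00, -1.83154768e-05,
        1.35381431e+00, -2.06289480e-01]), 'dq': array([ 1.73327792e-04, -3.66869526e-05, -2.20328063e-03,  1.36889454e-03,
        9.06352565e-04, -1.23828647e-03]), 'joint_efforts': array([-1.43120407e-03, -4.45880806e+01, -3.52239740e+01, -3.89611023e-04,
        4.12968991e-03, -5.41846964e-05]), 'eef_pos': array([0.24153294, 0.52156056, 0.40387452]), 'eef_rot': array([-3.19258936e-04,  2.15206520e-01,  9.76568235e-01, -7.30590985e-04]), 'wrist_force': array([ 0.6985359 , -0.18524841,  0.26279107]), 'torque': array([-0.02984031, -0.0342937 , -0.03909964]), 'opening': 0.9994540136756289} 0.1547
```

View pics/top0.png

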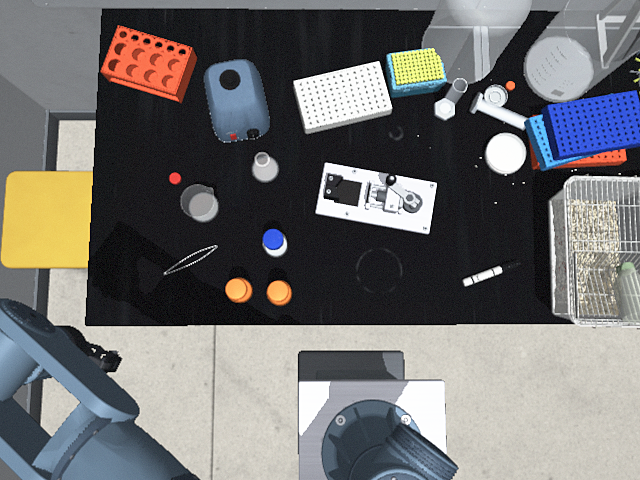

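View pics/side0.png

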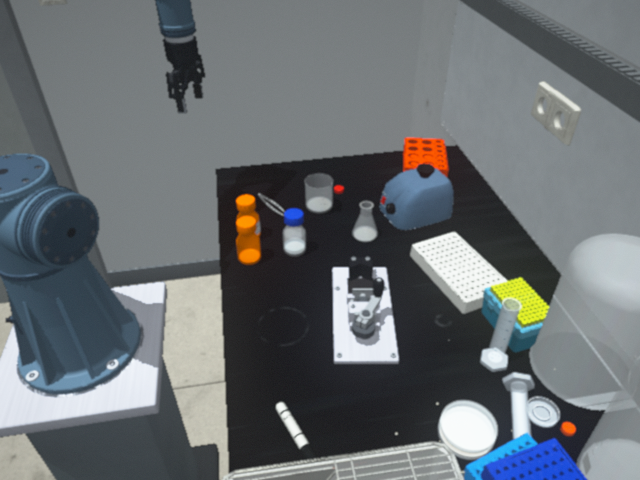

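Top view: the blue-capped bottle is at (274,240), beaker at (199,203), flask at (264,168). Orange look-alikes are at (238,290) and (279,292). The vise plate spans (318–436, 163–234) with the V-block to the left, and the knob is near (391,180). The side view agrees.

```bash
cat > m.py <<'E'
from h import *
def vise(c):
    p=c['pixels'].astype(int); hsv=cv2.cvtColor(c['pixels'],cv2.COLOR_RGB2HSV)
    m=((hsv[...,1]<40)&(hsv[...,2]>190)).astype(np.uint8); m[:,:305]=0; m[:,445:]=0; m[:150]=0; m[245:]=0
    cs,_=cv2.findContours(m,cv2.RETR_EXTERNAL,cv2.CHAIN_APPROX_NONE); k=max(cs,key=cv2.contourArea)
    P=np.array([ray(c,u,v,0.012)[:2] for u,v in k[:,0]],np.float32)
    return cv2.minAreaRect(P)
E
python3 - <<'E'
from m import *
c=snap('top'); r=vise(c); print('plate',r,cv2.boxPoints(r).round(4).tolist())
B=cv2.boxPoints(r)
e=B[1]-B[0]; f=B[2]-B[1]; y=(e if np.linalg.norm(e)>np.linalg.norm(f) else f); y=y/np.linalg.norm(y); y=y if y[1]>0 else -y
x=np.array([y[1],-y[0]]); o=np.array(r[0]); print('y',y,'yaw',np.degrees(np.arctan2(-y[0],y[1])),'nest',o+.067*y,'shaft',o-.066*y)
for n,s in(('top',c),('side',snap('side'))):
    hsv=cv2.cvtColor(s['pixels'],cv2.COLOR_RGB2HSV)
    m=((hsv[...,0]>105)&(hsv[...,0]<128)&(hsv[...,1]>170)&(hsv[...,2]>80)).astype(np.uint8)
    _,_,st,ce=cv2.connectedComponentsWithStats(m)
    for i in range(1,len(st)):
        if 100<st[i,4]<700 and st[i,0]<310: print(n,'cap',st[i],ce[i],ray(s,*ce[i],.108 if n=='top' else .1))
    print(n,'nest px',proj(s,[*(o+.067*y),.012]),'shaft px',proj(s,[*(o-.066*y),.069]))
im=c['pixels'][150:250,300:450,::-1]; cv2.imwrite('pics/v1.png',cv2.resize(im,None,fx=5,fy=5,interpolation=cv2.INTER_CUBIC))
d=c['depth'];
print('cap depth pts',[ (ray(c,274,240,.108)), d[240,274], (c['R']@ray(c,274,240,.108)+c['t'])[2]])
E
```

```text
plate ((0.5527598261833191, -0.01612752676010132), (0.2585788071155548, 0.11963822692632675), 79.39722442626953) [[0.4702000021934509, -0.13220000267028809], [0.5878000259399414, -0.1542000025510788], [0.6352999806404114, 0.09989999979734421], [0.517799973487854, 0.12200000137090683]]
y [0.1839989 0.9829264] yaw -10.602772 nest [0.56508775 0.04972854] shaft [ 0.5406159  -0.08100067]
top cap [263 229  20  21 337] [272.81602374 238.85756677] [0.44666084 0.20968452 0.108     ]
top nest px [347.10264019 192.15238845] shaft px [409.18454324 197.82969712]
side cap [284 207  20  18 292] [293.65410959 215.92123288] [0.44727413 0.20970072 0.1       ]
side nest px [360.23075224 286.47228794] shaft px [365.15028381 313.61100337]
cap depth pts [array([0.44428299, 0.20722693, 0.108     ]), np.float32(1.2064239), np.float64(1.2036678993995875)]
```

View pics/v1.png

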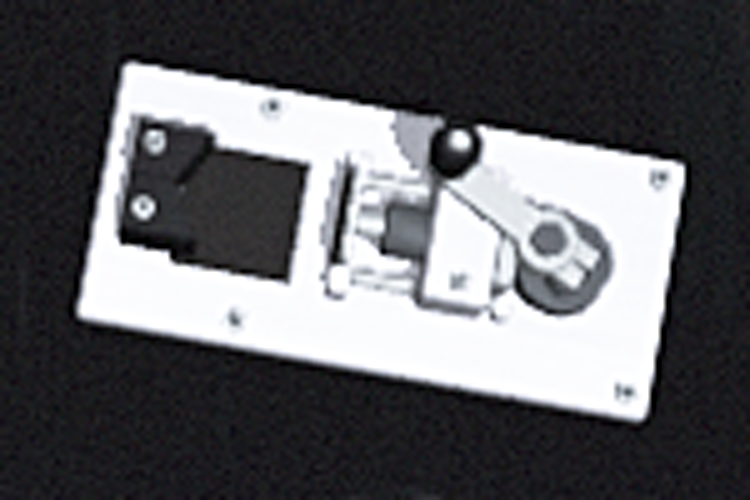

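Request:
drive_tool(commands=[[[0,0,0,0,0,-0.8,0],[0,0,0,0,0,-0.8,0],[0,0,0,0,0,-0.8,0],[0,0,0,0,0,-0.7,0],[-0.5,-0.77,0,0,0,0,0],[-0.5,-0.77,0,0,0,0,0],[-0.5,-0.77,0,0,0,0,0],[-0.5,-0.77,0,0,0,0,0],[-0.5,-0.77,0,0,0,0,0],[-0.5,-0.77,0,0,0,0,0]]])

```text
time_s: 1.2
eef_pos: [0.392, 0.289, 0.4047]
eef_rot: [0.0, 0.0, 1.0, 0.0]
wrist_force: [0.6, 0.3, -0.1]
opening: 0.997
```

```bash
cat >> h.py <<'E'
from scipy.spatial.transform import Rotation as Ro
def st(target=None):
    o=ctrl.get_obs(); w,x,y,z=o['eef_rot']; R=Ro.from_quat([x,y,z,w]).as_matrix()
    print('t',round(o['time_s'],2),'pos',o['eef_pos'].round(4),'yhead',np.degrees(np.arctan2(R[1,1],R[0,1])).round(2),'zax',R[:,2].round(4),'F',o['wrist_force'].round(2),'T',o['torque'].round(3),'op',round(o['opening'],3),'q',o['q'].round(2))
    if target is not None: print('shift units',(R.T@(np.array(target)-o['eef_pos'])/.05).round(3))
    return o,R
E
python3 -c "
from h import *; st([.448,.21,.30])
c=np.load('pics/top0.npz')
k=ray(c,391.2,180,.109); print('knob',k, k[:2]-[.5406,-.081], np.hypot(*(k[:2]-[.5406,-.081])),np.degrees(np.arctan2(k[1]+.081,k[0]-.5406)))"
```

```text
t 1.2 pos [0.392  0.289  0.4047] yhead 89.96 zax [ 2.e-04  2.e-04 -1.e+00] F [ 0.56  0.31 -0.09] T [ 0.01  -0.003 -0.025] op 0.997 q [ 0.39 -0.02  1.82  0.    1.34 -1.18]
shift units [-1.121 -1.58   2.094]
knob [ 0.57069115 -0.03734671  0.109     ] [0.03009115 0.04365329] 0.05301968091836168 55.420673557733615
```

Request:
drive_tool(commands=[[[-0.56,-0.79,0,0,0,0,0],[-0.56,-0.79,0,0,0,0,0],[0,0,0.8,0,0,0,0],[0,0,0.8,0,0,0,0],[0,0,0.8,0,0,0,0],[0,0,0.4,0,0,0,0],[0,0,0.3,0,0,0,0],[0,0,0,0,0,0,0]]])

```text
time_s: 2.0
eef_pos: [0.4462, 0.2112, 0.2473]
eef_rot: [-0.003, 0.001, 1.0, -0.001]
wrist_force: [-1.0, 0.1, 0.1]
opening: 0.997
```

```bash
python3 -c "
from h import *; st([.448,.21,.249])
c=snap('side','s1.png'); t=snap('top')
a=cv2.resize(c['pixels'][130:290,210:400],None,fx=4,fy=3.75,interpolation=cv2.INTER_CUBIC); cv2.imwrite('pics/s1c.png',a[:,:,::-1])"
```

```text
t 2.0 pos [0.4462 0.2112 0.2473] yhead 89.93 zax [-0.0051 -0.0011 -1.    ] F [-1.    0.14  0.1 ] T [-0.033  0.051  0.015] op 0.997 q [ 0.2   0.21  1.93 -0.    1.01 -1.37]
shift units [-0.036 -0.024 -0.034]
```

View pics/s1c.png

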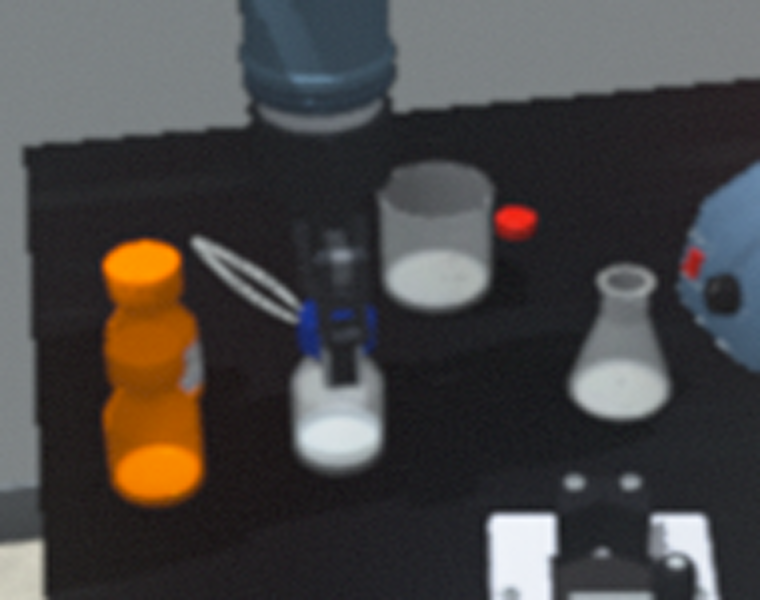

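The side crop shows the near finger at crop (342,355), centred on the blue cap, so the bottle is straddled. Closing now.

Request:
drive_tool(commands=[[[0,0,0,0,0,0,80],[0,0,0,0,0,0,140],[0,0,0,0,0,0,255],[0,0,0,0,0,0,255],[0,0,0,0,0,0,255],[0,0,0,0,0,0,255],[0,0,0,0,0,0,255]]])

```text
time_s: 2.8
eef_pos: [0.448, 0.2117, 0.2509]
eef_rot: [0.001, 0.0, 1.0, 0.0]
wrist_force: [-1.4, -0.6, 6.1]
opening: 0.477
```

```bash
python3 -c "
from h import *; st([.5647,.0477,.33])"
```

```text
t 2.8 pos [0.448  0.2117 0.2509] yhead 89.95 zax [ 2.1e-03  3.0e-04 -1.0e+00] F [-1.41 -0.59  6.1 ] T [-0.011  0.08   0.035] op 0.477 q [ 0.2   0.21  1.92 -0.    1.01 -1.37]
shift units [-2.341 -3.277 -1.578]
```

Request:
drive_tool(commands=[[[0,0,-0.15,0,0,0,255],[0,0,-0.3,0,0,0,255],[0,0,-0.4,0,0,0,255],[0,0,-0.4,0,0,0,255],[0,0,-0.3,0,0,0,255],[0,0,-0.15,0,0,0,255],[0,0,0,0,0,0,255],[0,0,0,0,0,0,255]]])

```text
time_s: 3.6
eef_pos: [0.447, 0.2115, 0.334]
eef_rot: [-0.001, 0.0, 1.0, -0.0]
wrist_force: [-0.0, 0.1, -3.6]
opening: 0.481
```

```bash
python3 -c "
from h import *; st([.5653,.0468,.3359])"
```

```text
t 3.6 pos [0.447  0.2115 0.334 ] yhead 89.95 zax [-1.1e-03 -2.0e-04 -1.0e+00] F [-0.02  0.11 -3.6 ] T [ 0.059 -0.003  0.03 ] op 0.481 q [ 0.2   0.08  1.87 -0.    1.19 -1.37]
shift units [-2.37  -3.291 -0.04 ]
```

Request:
drive_tool(commands=[[[-0.12,-0.17,0,0,0,0,255],[-0.3,-0.4,0,0,0,0,255],[-0.4,-0.56,0,0,0,0,255],[-0.4,-0.56,0,0,0,0,255],[-0.4,-0.56,0,0,0,0,255],[-0.37,-0.5,0,0,0,0,255],[-0.25,-0.35,0,0,0,0,255],[-0.13,-0.19,0,0,0,0,255],[0,0,0,0,0,0,255],[0,0,0,0,0,0,255]]])

```text
time_s: 4.6
eef_pos: [0.5652, 0.0475, 0.3341]
eef_rot: [-0.001, 0.0, 1.0, 0.0]
wrist_force: [-0.3, 0.5, -3.6]
opening: 0.479
```

```bash
python3 -c "
from m import *; st([.5653,.0468,.2645])
c=snap('side','s2.png'); s=c
a=cv2.resize(c['pixels'][190:340,290:440],None,fx=4,fy=4,interpolation=cv2.INTER_CUBIC); 
t=snap('top','t2.png')
b=cv2.resize(t['pixels'][150:250,290:440],None,fx=4,fy=4)
cv2.imwrite('pics/s2c.png',a[:,:,::-1])"
```

```text
t 4.6 pos [0.5652 0.0475 0.3341] yhead 89.95 zax [-1.6e-03  7.0e-04 -1.0e+00] F [-0.31  0.5  -3.58] T [-0.019 -0.06  -0.022] op 0.479 q [-0.13  0.24  1.69  0.    1.22 -1.7 ]
shift units [-0.005 -0.015  1.393]
```

View pics/s2c.png

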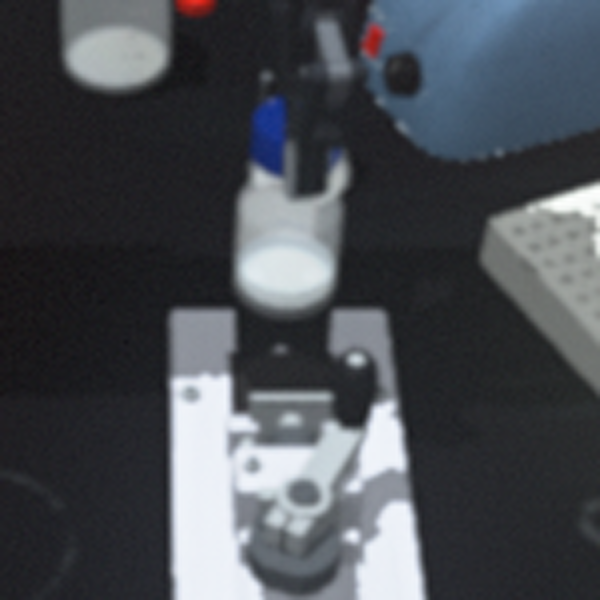

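The bottle hangs upright above the mat (bottom ellipse at crop (287,285), V-block just below it). Descending.

Request:
drive_tool(commands=[[[0,0,0.15,0,0,0,255],[0,0,0.25,0,0,0,255],[0,0,0.25,0,0,0,255],[0,0,0.2,0,0,0,255],[0,0,0.2,0,0,0,255],[0,0,0.15,0,0,0,255],[0,0,0.08,0,0,0,255],[0,0,0.06,0,0,0,255],[0,0,0,0,0,0,255],[0,0,0,0,0,0,255]]])

```text
time_s: 5.7
eef_pos: [0.5659, 0.0469, 0.2681]
eef_rot: [0.0, 0.0, 1.0, -0.0]
wrist_force: [-0.0, -0.3, -2.9]
opening: 0.477
```

```bash
python3 -c "
from h import *; st([.5653,.0468,.2625])
c=np.load('pics/s2.npz'); print(proj(c,[.5645,.0475,.0835]), proj(c,[.565,.0475,.1915]))"
```

```text
t 5.7 pos [0.5659 0.0469 0.2681] yhead 89.94 zax [ 7.e-04 -1.e-04 -1.e+00] F [-0.02 -0.3  -2.92] T [-0.036  0.02   0.013] op 0.477 q [-0.13  0.32  1.73 -0.    1.09 -1.7 ]
shift units [ 0.013 -0.002  0.111]
[361.63230388 261.87699424] [364.28538327 219.18250163]
```

Request:
drive_tool(commands=[[[0,0,0.05,0,0,0,255],[0,0,0.04,0,0,0,255],[0,0,0,0,0,0,255],[0,0,0,0,0,0,255]]])

```text
time_s: 6.1
eef_pos: [0.5657, 0.047, 0.2632]
eef_rot: [-0.0, 0.0, 1.0, -0.0]
wrist_force: [-0.2, 0.2, -3.6]
opening: 0.478
```

Request:
drive_tool(commands=[[[0,0,0.02,0,0,0,255],[0,0,0.01,0,0,0,255],[0,0,0,0,0,0,255],[0,0,0,0,0,0,255]]])

```text
time_s: 6.5
eef_pos: [0.5663, 0.0469, 0.263]
eef_rot: [0.001, 0.0, 1.0, -0.0]
wrist_force: [-2.5, 0.6, 5.1]
opening: 0.481
```

Contact is confirmed (Fz went from −3.6 to +5.1). Releasing.

Request:
drive_tool(commands=[[[0,0,0,0,0,0,110],[0,0,0,0,0,0,100],[0,0,0,0,0,0,80],[0,0,0,0,0,0,40],[0,0,0,0,0,0,0],[0,0,0,0,0,0,0],[0,0,-0.2,0,0,0,0],[0,0,-0.6,0,0,0,0],[0,0,-0.8,0,0,0,0],[0,0,-0.8,0,0,0,0]]])

```text
time_s: 7.5
eef_pos: [0.5654, 0.047, 0.3834]
eef_rot: [-0.0, 0.001, 1.0, 0.0]
wrist_force: [0.4, 0.2, -0.8]
opening: 0.997
```

```bash
python3 -c "
from h import *; st()
c=snap('side','s3.png')
a=cv2.resize(c['pixels'][190:340,290:440],None,fx=4,fy=4,interpolation=cv2.INTER_CUBIC); cv2.imwrite('pics/s3c.png',a[:,:,::-1]); print(proj(c,[.565,.047,.012]), proj(c,[.565,.047,.12]))"
```

```text
t 7.5 pos [0.5654 0.047  0.3834] yhead 89.94 zax [-6.e-04  1.e-04 -1.e+00] F [ 0.44  0.18 -0.83] T [-0.049 -0.059  0.036] op 0.997 q [-0.13  0.18  1.65  0.    1.31 -1.7 ]
[360.49137564 287.34833516] [362.71065958 248.21374384]
```

View pics/s3c.png

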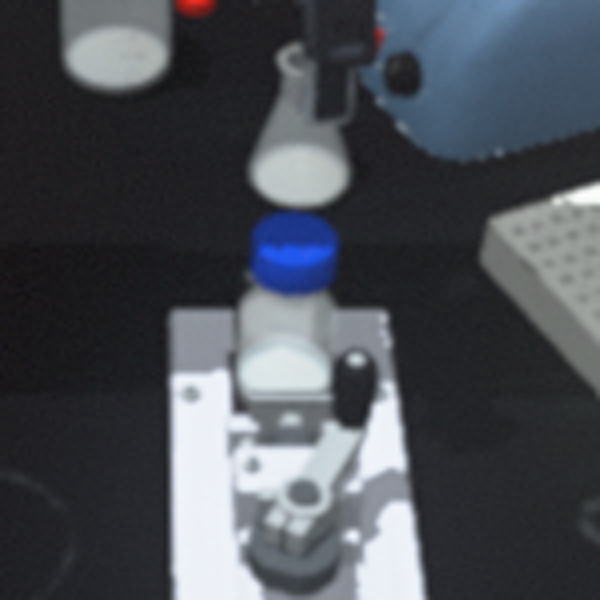

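The bottle stands upright on the mat between V-block and pad, released. Now shift, close the fingers and turn the tool to push the knob from behind.

Request:
drive_tool(commands=[[[-0.23,-0.68,0,0,0,0,255],[-0.23,-0.68,0,0,0,0,255],[-0.23,-0.68,0,0,0,0,255],[0,0,0,0,0,1,255],[0,0,0,0,0,1,255],[0,0,0,0,0,1,255],[0,0,0,0,0,1,255],[0,0,0,0,0,1,255],[0,0,0,0,0,1,255],[0,0,0,0,0,1,255]]])

```text
time_s: 8.55
eef_pos: [0.6001, -0.0551, 0.3823]
eef_rot: [0.0, 0.472, 0.881, 0.0]
wrist_force: [0.5, -0.0, 0.3]
opening: -0.001
```

Request:
drive_tool(commands=[[[0,0,0,0,0,1,255],[0,0,0,0,0,1,255],[0,0,0,0,0,1,255],[0,0,0,0,0,1,255],[0,0,0,0,0,1,255],[0,0,0,0,0,1,255],[0,0,0,0,0,1,255],[0,0,0,0,0,1,255],[0,0,0,0,0,1,255],[0,0,0,0,0,1,255]]])

```text
time_s: 9.55
eef_pos: [0.6001, -0.055, 0.3823]
eef_rot: [0.0, 0.928, 0.372, 0.0]
wrist_force: [0.2, 0.6, -0.2]
opening: -0.001
```

Request:
drive_tool(commands=[[[0,0,0,0,0,1,255],[0,0,0,0,0,1,255],[0,0,0,0,0,1,255],[0,0,0,0,0,1,255],[0,0,0,0,0,1,255],[0,0,0,0,0,1,255],[0,0,0,0,0,1,255],[0,0,0,0,0,1,255],[0,0,0,0,0,1,255],[0,0,0,0,0,0.9,255]]])

```text
time_s: 10.55
eef_pos: [0.6001, -0.0551, 0.3823]
eef_rot: [-0.0, 0.952, -0.305, 0.0]
wrist_force: [-0.0, -0.3, -0.0]
opening: 0.001
```

```bash
cat >> h.py <<'E'
S=np.array([.5406,-.081])
def crank(o,d=.022):
    "crank heading if the knob touches the pusher (half width d) with TCP where it is"
    r=o['eef_pos'][:2]-S; rho=np.hypot(*r); h=np.degrees(np.arctan2(r[1],r[0]))
    print('TCP radius mm',(rho*1e3).round(1),'TCP angle',h.round(1))
E
python3 -c "
from h import *; o,R=st([.5998,-.055,.257]); crank(o)
c=np.load('pics/s3.npz'); k=ray(c,378.7,278.7,.109); print('knob side',k,np.hypot(*(k[:2]-S)),np.degrees(np.arctan2(*(k[:2]-S)[::-1])))
im=cv2.cvtColor(c['pixels'],cv2.COLOR_RGB2GRAY)"
```

```text
t 10.55 pos [ 0.6001 -0.0551  0.3823] yhead -125.57 zax [ 7.e-04 -2.e-04 -1.e+00] F [-0.03 -0.3  -0.04] T [ 0.031  0.028 -0.033] op 0.001 q [-0.29  0.26  1.56  0.    1.32  1.9 ]
shift units [-0.007  0.003  2.506]
TCP radius mm 64.9 TCP angle 23.6
knob side [ 0.57671961 -0.03424946  0.109     ] 0.059078248848550834 52.31021610384529
```

Request:
drive_tool(commands=[[[0,0,0.6,0,0,0,255],[0,0,0.7,0,0,0,255],[0,0,0.6,0,0,0,255],[0,0,0.4,0,0,0,255],[0,0,0.2,0,0,0,255],[0,0,0,0,0,0,255],[-0.06,0,0,0,0,0,255],[-0.06,0,0,0,0,0,255],[0,0,0,0,0,0,255]]])

```text
time_s: 11.45
eef_pos: [0.5954, -0.0514, 0.258]
eef_rot: [-0.0, 0.953, -0.303, 0.001]
wrist_force: [0.9, -0.6, 0.1]
opening: -0.001
```

```bash
python3 -c "
from h import *; o,R=st(); crank(o)
c=snap('side','s4.png')
a=cv2.resize(c['pixels'][190:340,290:440],None,fx=4,fy=4,interpolation=cv2.INTER_CUBIC); cv2.imwrite('pics/s4c.png',a[:,:,::-1])"
```

```text
t 11.45 pos [ 0.5954 -0.0514  0.258 ] yhead -125.24 zax [ 1.8e-03 -5.0e-04 -1.0e+00] F [ 0.87 -0.61  0.13] T [ 0.035 -0.019  0.024] op -0.001 q [-0.28  0.4   1.66  0.    1.09  1.9 ]
TCP radius mm 62.2 TCP angle 28.4
```

View pics/s4c.png

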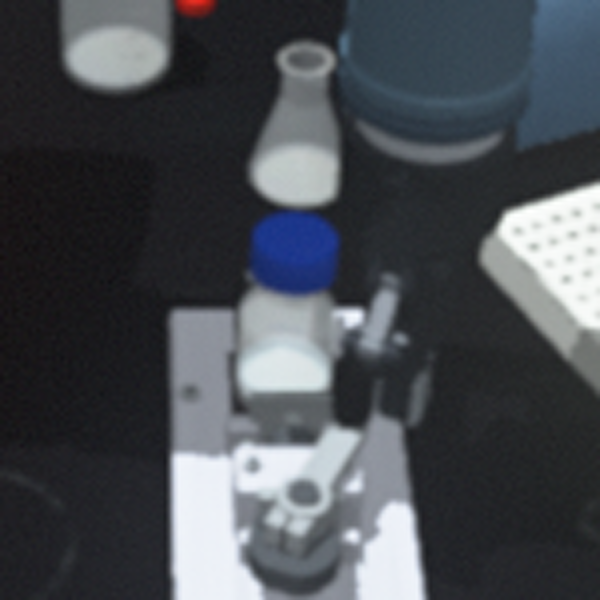

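The side crop shows the closed fingers (400,385) beside the knob (352,385) on its far side, with light contact (1 N). Begin pushing round.

Request:
drive_tool(commands=[[[-0.078,-0.032,0,0,0,-0.5,255],[-0.078,-0.032,0,0,0,-0.5,255],[-0.078,-0.032,0,0,0,-0.5,255],[-0.078,-0.032,0,0,0,-0.5,255],[-0.078,-0.032,0,0,0,-0.5,255],[0,0,0,0,0,0,255]]])

```text
time_s: 12.1
eef_pos: [0.5817, -0.0354, 0.2574]
eef_rot: [0.0, 0.991, -0.132, 0.001]
wrist_force: [-0.1, -1.3, -0.3]
opening: 0.002
```

```bash
python3 -c "
from h import *; o,R=st(); crank(o); print('tool F',R.T@o['wrist_force'])"
```

```text
t 12.1 pos [ 0.5817 -0.0354  0.2574] yhead -105.2 zax [ 1.e-03 -3.e-04 -1.e+00] F [-0.09 -1.26 -0.31] T [ 0.005  0.03  -0.001] op 0.002 q [-0.26  0.37  1.7   0.    1.08  1.57]
TCP radius mm 61.4 TCP angle 48.0
tool F [0.24432076 1.23961767 0.31478376]
```

Request:
drive_tool(commands=[[[-0.078,-0.032,0,0,0,-0.5,255],[-0.078,-0.032,0,0,0,-0.5,255],[-0.078,-0.032,0,0,0,-0.5,255],[-0.078,-0.032,0,0,0,-0.5,255],[-0.078,-0.032,0,0,0,-0.5,255],[-0.078,-0.032,0,0,0,-0.5,255],[0,0,0,0,0,0,255]]])

```text
time_s: 12.8
eef_pos: [0.5593, -0.024, 0.257]
eef_rot: [0.0, 0.997, 0.076, 0.0]
wrist_force: [0.2, 0.2, -0.6]
opening: 0.002
```

```bash
python3 -c "
from h import *; o,R=st(); crank(o); print('tool F',R.T@o['wrist_force'])
c=snap('side','s5.png')
a=cv2.resize(c['pixels'][190:340,290:440],None,fx=4,fy=4,interpolation=cv2.INTER_CUBIC); cv2.imwrite('pics/s5c.png',a[:,:,::-1])"
```

```text
t 12.8 pos [ 0.5593 -0.024   0.257 ] yhead -81.31 zax [ 3.e-04 -1.e-04 -1.e+00] F [ 0.22  0.2  -0.59] T [ 0.015 -0.026 -0.006] op 0.002 q [-0.25  0.33  1.76 -0.    1.06  1.16]
TCP radius mm 60.0 TCP angle 71.9
tool F [ 0.25146056 -0.15907075  0.59047   ]
```

View pics/s5c.png

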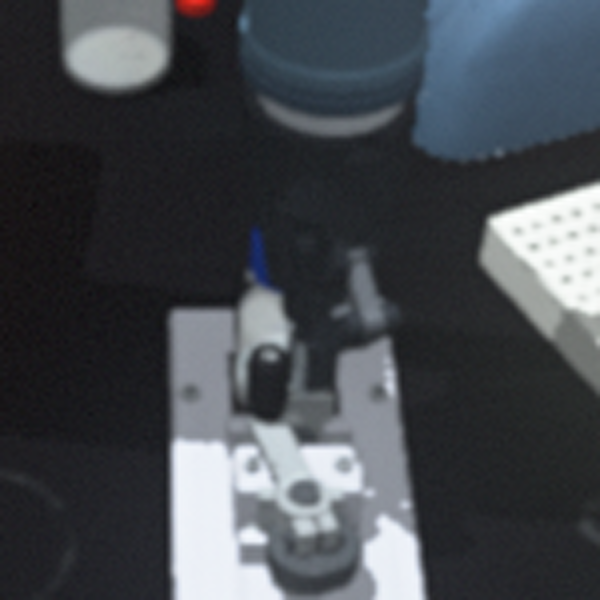

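The side crop shows the knob at (268,370) with the fingers behind it at (322,370), and the crank following. Continue.

Request:
drive_tool(commands=[[[-0.078,-0.032,0,0,0,-0.5,255],[-0.078,-0.032,0,0,0,-0.5,255],[-0.078,-0.032,0,0,0,-0.5,255],[-0.078,-0.032,0,0,0,-0.5,255],[-0.078,-0.032,0,0,0,-0.5,255],[0,0,0,0,0,0,255]]])

```text
time_s: 13.45
eef_pos: [0.5384, -0.0221, 0.2568]
eef_rot: [0.0, 0.969, 0.247, -0.0]
wrist_force: [-0.5, -0.5, -0.5]
opening: -0.004
```

```bash
cat > k.py <<'E'
from h import *
o,R=st(); crank(o); print('tool F',(R.T@o['wrist_force']).round(2))
E
python3 k.py
```

```text
t 13.45 pos [ 0.5384 -0.0221  0.2568] yhead -61.37 zax [-1.e-04 -1.e-04 -1.e+00] F [-0.51 -0.49 -0.54] T [-0.047 -0.026  0.013] op -0.004 q [-0.26  0.29  1.81 -0.    1.05  0.81]
TCP radius mm 58.9 TCP angle 92.1
tool F [-0.68  0.19  0.54]
```

Request:
drive_tool(commands=[[[-0.078,-0.036,0,0,0,-0.5,255],[-0.078,-0.036,0,0,0,-0.5,255],[-0.078,-0.036,0,0,0,-0.5,255],[-0.078,-0.036,0,0,0,-0.5,255],[0,0,0,0,0,0,255]]])

```text
time_s: 13.95
eef_pos: [0.5216, -0.0251, 0.2567]
eef_rot: [-0.0, 0.925, 0.379, -0.0]
wrist_force: [0.5, -0.4, -0.0]
opening: 0.001
```

```bash
python3 k.py
```

```text
t 13.95 pos [ 0.5216 -0.0251  0.2567] yhead -45.42 zax [-2.e-04 -1.e-04 -1.e+00] F [ 0.45 -0.38 -0.03] T [-0.058 -0.005 -0.022] op 0.001 q [-0.28  0.25  1.85 -0.    1.04  0.52]
TCP radius mm 59.0 TCP angle 108.8
tool F [0.05 0.59 0.03]
```

Request:
drive_tool(commands=[[[-0.078,-0.036,0,0,0,-0.5,255],[-0.078,-0.036,0,0,0,-0.5,255],[-0.078,-0.036,0,0,0,-0.5,255],[-0.078,-0.036,0,0,0,-0.5,255],[-0.078,-0.036,0,0,0,-0.5,255],[0,0,0,0,0,0,255]]])

```text
time_s: 14.55
eef_pos: [0.5028, -0.0352, 0.2567]
eef_rot: [-0.0, 0.846, 0.534, -0.0]
wrist_force: [0.3, -0.4, 0.8]
opening: 0.001
```

```bash
python3 k.py
python3 - <<'E'
from h import *
c=snap('side','s6.png')
p=cv2.resize(c['pixels'][190:340,290:440],None,fx=4,fy=4,interpolation=cv2.INTER_CUBIC); cv2.imwrite('pics/s6c.png',p[:,:,::-1])
E
```

```text
t 14.55 pos [ 0.5028 -0.0352  0.2567] yhead -25.45 zax [-2.e-04 -1.e-04 -1.e+00] F [ 0.35 -0.45  0.79] T [ 0.032 -0.038  0.028] op 0.001 q [-0.31  0.22  1.9  -0.    1.03  0.14]
TCP radius mm 59.4 TCP angle 129.6
tool F [-0.25  0.5  -0.79]
```

View pics/s6c.png

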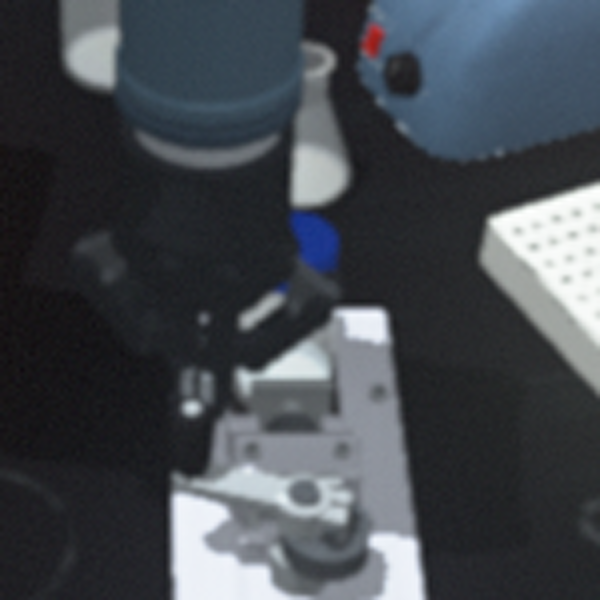

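The crank now points left, knob near (195,400) by the fingers, about 100° travelled, bottle cap still upright. No load yet, so continue.

Request:
drive_tool(commands=[[[-0.078,-0.035,0,0,0,-0.5,255],[-0.078,-0.035,0,0,0,-0.5,255],[-0.078,-0.035,0,0,0,-0.5,255],[-0.078,-0.035,0,0,0,-0.5,255],[0,0,0,0,0,0,255]]])

```text
time_s: 15.1
eef_pos: [0.4911, -0.0476, 0.2567]
eef_rot: [0.0, 0.763, 0.647, -0.0]
wrist_force: [-0.1, -0.4, -0.1]
opening: -0.002
```

```bash
python3 k.py
```

```text
t 15.1 pos [ 0.4911 -0.0476  0.2567] yhead -9.43 zax [-1.e-04 -2.e-04 -1.e+00] F [-0.12 -0.42 -0.06] T [-0.006  0.001 -0.015] op -0.002 q [-0.34  0.19  1.92 -0.    1.02 -0.17]
TCP radius mm 59.7 TCP angle 145.9
tool F [-0.44 -0.05  0.06]
```

Request:
drive_tool(commands=[[[-0.078,-0.035,0,0,0,-0.5,255],[-0.078,-0.035,0,0,0,-0.5,255],[-0.078,-0.035,0,0,0,-0.5,255],[-0.078,-0.035,0,0,0,-0.5,255],[0,0,0,0,0,0,255]]])

```text
time_s: 15.6
eef_pos: [0.4833, -0.0626, 0.2567]
eef_rot: [-0.0, 0.666, 0.746, -0.0]
wrist_force: [-0.3, -0.4, -0.6]
opening: -0.003
```

```bash
python3 k.py
```

```text
t 15.6 pos [ 0.4833 -0.0626  0.2567] yhead 6.54 zax [-1.e-04 -0.e+00 -1.e+00] F [-0.27 -0.44 -0.58] T [-0.002  0.026 -0.022] op -0.003 q [-0.37  0.18  1.94 -0.    1.02 -0.49]
TCP radius mm 60.2 TCP angle 162.2
tool F [-0.41 -0.32  0.58]
```

```bash
cat >> k.py <<'E'
def arm(n):
    c=ctrl.camera(n); d=c['depth']; v,u=np.mgrid[:480,:640]
    P=np.stack([u,v,np.ones_like(u)],-1)@np.linalg.inv(c['intrinsics']).T*d[...,None]
    W=(P-c['t'])@c['R']; r=W[...,:2]-S; rr=np.hypot(r[...,0],r[...,1])
    m=(d>0)&(W[...,2]>.063)&(W[...,2]<.074)&(rr>.02)&(rr<.048)
    a=np.arctan2(r[...,1],r[...,0])[m]
    print(n,'arm px',m.sum(),'heading',np.degrees(np.angle(np.exp(1j*a).mean())).round(1),'spread',np.abs(np.exp(1j*a).mean()).round(3))
import sys
for n in sys.argv[1:]: arm(n)
E
python3 k.py side top
```

```text
t 15.6 pos [ 0.4833 -0.0626  0.2567] yhead 6.54 zax [-1.e-04 -0.e+00 -1.e+00] F [-0.27 -0.44 -0.58] T [-0.002  0.026 -0.022] op -0.003 q [-0.37  0.18  1.94 -0.    1.02 -0.49]
TCP radius mm 60.2 TCP angle 162.2
tool F [-0.41 -0.32  0.58]
side arm px 136 heading -169.8 spread 0.761
top arm px 0 heading nan spread nank.py:9: RuntimeWarning: Mean of empty slice.
  print(n,'arm px',m.sum(),'heading',np.degrees(np.angle(np.exp(1j*a).mean())).round(1),'spread',np.abs(np.exp(1j*a).mean()).round(3))
  ret = ret.dtype.type(ret / rcount)
```

Request:
drive_tool(commands=[[[-0.078,-0.034,0,0,0,-0.5,255],[-0.078,-0.034,0,0,0,-0.5,255],[-0.078,-0.034,0,0,0,-0.5,255],[0,0,0,0,0,0,255]]])

```text
time_s: 16.1
eef_pos: [0.4804, -0.075, 0.2567]
eef_rot: [-0.0, 0.583, 0.812, -0.0]
wrist_force: [0.9, -0.3, -0.7]
opening: 0.005
```

```bash
python3 k.py side
```

```text
t 16.1 pos [ 0.4804 -0.075   0.2567] yhead 18.61 zax [-1.e-04 -1.e-04 -1.e+00] F [ 0.85 -0.29 -0.73] T [-0.011  0.008 -0.038] op 0.005 q [-0.4   0.18  1.94 -0.    1.02 -0.72]
TCP radius mm 60.5 TCP angle 174.3
tool F [-0.54  0.72  0.73]
side arm px 131 heading -157.7 spread 0.782
```

Request:
drive_tool(commands=[[[-0.078,-0.033,0,0,0,-0.5,255],[-0.078,-0.033,0,0,0,-0.5,255],[-0.078,-0.033,0,0,0,-0.5,255],[0,0,0,0,0,0,255]]])

```text
time_s: 16.55
eef_pos: [0.4802, -0.0873, 0.2566]
eef_rot: [-0.001, 0.495, 0.869, 0.0]
wrist_force: [-3.1, 2.5, 3.1]
opening: 0.0
```

```bash
python3 k.py side
```

```text
t 16.55 pos [ 0.4802 -0.0873  0.2566] yhead 30.6 zax [-8.e-04  7.e-04 -1.e+00] F [-3.07  2.51  3.07] T [ 0.395  0.24  -0.004] op 0.0 q [-0.42  0.18  1.94  0.    1.02 -0.96]
TCP radius mm 60.7 TCP angle -174.0
tool F [ 3.73 -1.36 -3.06]
side arm px 123 heading -147.0 spread 0.8
```

Load has begun (tangential 3.7 N). Smaller steps from here.

Request:
drive_tool(commands=[[[-0.058,-0.025,0,0,0,-0.375,255],[-0.058,-0.025,0,0,0,-0.375,255],[-0.058,-0.025,0,0,0,-0.375,255],[0,0,0,0,0,0,255]]])

```text
time_s: 17.0
eef_pos: [0.4817, -0.0964, 0.2566]
eef_rot: [-0.001, 0.426, 0.905, 0.0]
wrist_force: [-2.6, 2.9, 2.2]
opening: -0.003
```

```bash
python3 k.py side
```

```text
t 17.0 pos [ 0.4817 -0.0964  0.2566] yhead 39.62 zax [-1.4e-03  9.0e-04 -1.0e+00] F [-2.58  2.93  2.19] T [0.538 0.41  0.017] op -0.003 q [-0.44  0.19  1.93  0.    1.02 -1.13]
TCP radius mm 60.9 TCP angle -165.3
tool F [ 3.91 -0.12 -2.18]
side arm px 106 heading -137.8 spread 0.755
```

Request:
drive_tool(commands=[[[-0.058,-0.024,0,0,0,-0.375,255],[-0.058,-0.024,0,0,0,-0.375,255],[-0.058,-0.024,0,0,0,-0.375,255],[0,0,0,0,0,0,255]]])

```text
time_s: 17.45
eef_pos: [0.4848, -0.1053, 0.2565]
eef_rot: [-0.001, 0.353, 0.936, 0.0]
wrist_force: [-4.2, 3.3, 3.8]
opening: -0.001
```

```bash
python3 k.py side
```

```text
t 17.45 pos [ 0.4848 -0.1053  0.2565] yhead 48.66 zax [-0.0021  0.0011 -1.    ] F [-4.2   3.25  3.78] T [0.495 0.571 0.012] op -0.001 q [-0.45  0.2   1.92  0.    1.03 -1.3 ]
TCP radius mm 60.8 TCP angle -156.5
tool F [ 5.31 -0.33 -3.77]
side arm px 92 heading -126.1 spread 0.724
```

Request:
drive_tool(commands=[[[-0.058,-0.024,0,0,0,-0.375,255],[-0.058,-0.024,0,0,0,-0.375,255],[-0.058,-0.024,0,0,0,-0.375,255],[0,0,0,0,0,0,255]]])

```text
time_s: 17.9
eef_pos: [0.4893, -0.1135, 0.2564]
eef_rot: [-0.001, 0.278, 0.96, 0.0]
wrist_force: [-4.9, 1.9, 2.9]
opening: 0.004
```

```bash
python3 k.py side
```

```text
t 17.9 pos [ 0.4893 -0.1135  0.2564] yhead 57.67 zax [-2.5e-03  9.0e-04 -1.0e+00] F [-4.92  1.88  2.86] T [ 0.341  0.593 -0.012] op 0.004 q [-0.46  0.21  1.9  -0.    1.03 -1.47]
TCP radius mm 60.7 TCP angle -147.6
tool F [ 5.17 -1.05 -2.84]
side arm px 58 heading -113.4 spread 0.713
```

Request:
drive_tool(commands=[[[-0.058,-0.024,0,0,0,-0.375,255],[-0.058,-0.024,0,0,0,-0.375,255],[0,0,0,0,0,0,255]]])

```text
time_s: 18.25
eef_pos: [0.4932, -0.1188, 0.2565]
eef_rot: [-0.001, 0.228, 0.974, -0.0]
wrist_force: [-2.2, 1.3, 1.7]
opening: -0.0
```

```bash
python3 k.py side
```

```text
t 18.25 pos [ 0.4932 -0.1188  0.2565] yhead 63.68 zax [-1.9e-03  3.0e-04 -1.0e+00] F [-2.18  1.26  1.7 ] T [0.234 0.418 0.01 ] op -0.0 q [-0.47  0.22  1.89 -0.    1.03 -1.58]
TCP radius mm 60.6 TCP angle -141.4
tool F [ 2.51  0.16 -1.69]
side arm px 46 heading -93.2 spread 0.399
```

Force is falling (2.5 N), so the edge is near. Smaller steps.

Request:
drive_tool(commands=[[[-0.058,-0.024,0,0,0,-0.375,255],[0,0,0,0,0,0,255],[0,0,0,0,0,0,255]]])

```text
time_s: 18.6
eef_pos: [0.4958, -0.1214, 0.2566]
eef_rot: [0.0, 0.203, 0.979, -0.0]
wrist_force: [-0.8, 0.2, -0.2]
opening: -0.001
```

```bash
python3 k.py
```

```text
t 18.6 pos [ 0.4958 -0.1214  0.2566] yhead 66.62 zax [ 6.e-04 -6.e-04 -1.e+00] F [-0.84  0.21 -0.2 ] T [-0.032  0.137 -0.001] op -0.001 q [-0.47  0.23  1.88 -0.    1.03 -1.64]
TCP radius mm 60.3 TCP angle -137.9
tool F [ 0.85 -0.14  0.2 ]
```

Request:
drive_tool(commands=[[[-0.04,-0.016,0,0,0,-0.25,255],[0,0,0,0,0,0,255],[0,0,0,0,0,0,255],[0,0,0,0,0,0,255]]])

```text
time_s: 19.0
eef_pos: [0.4975, -0.123, 0.2569]
eef_rot: [0.001, 0.185, 0.983, -0.0]
wrist_force: [0.3, 0.6, 1.3]
opening: 0.005
```

```bash
python3 k.py
python3 - <<'E'
from h import *
c=snap('side','s7.png')
p=cv2.resize(c['pixels'][230:350,290:440],None,fx=5,fy=5,interpolation=cv2.INTER_CUBIC); cv2.imwrite('pics/s7c.png',p[:,:,::-1])
E
```

```text
t 19.0 pos [ 0.4975 -0.123   0.2569] yhead 68.68 zax [ 1.3e-03 -6.0e-04 -1.0e+00] F [0.31 0.61 1.34] T [ 0.02  -0.004  0.01 ] op 0.005 q [-0.47  0.23  1.88  0.    1.03 -1.67]
TCP radius mm 60.2 TCP angle -135.7
tool F [-0.07  0.68 -1.34]
```

View pics/s7c.png

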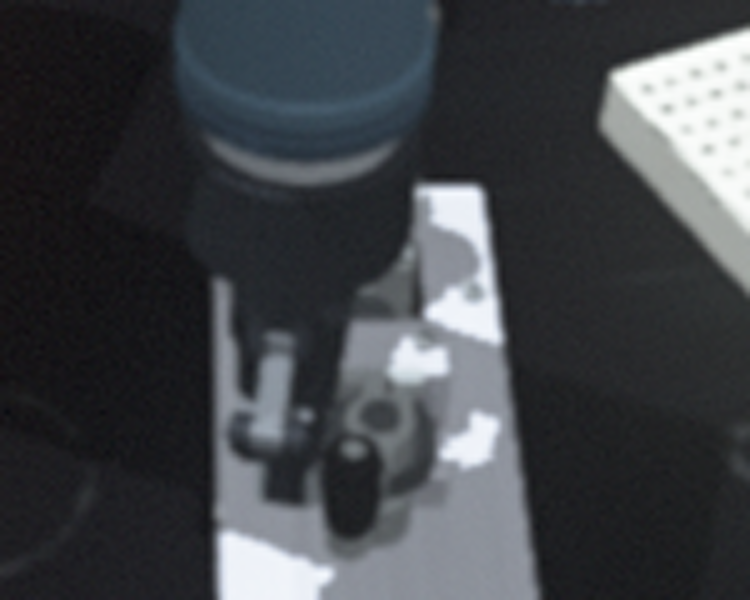

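The knob's top is at crop (353,445), with a gap to the finger at (290,480). It seems to have snapped ahead. Measuring.

Run:
```python
from h import *
for f,(u,v) in (('s7',(360.6,319)),('s5',(357,278)),('s3',(378.7,278.7))):
    c=np.load(f'pics/{f}.npz'); k=ray(c,u,v,.109)[:2]-S; print(f,np.hypot(*k),np.degrees(np.arctan2(k[1],k[0])))
```

```text
s7 0.052238154003876935 -114.73831931788746
s5 0.05635247506815833 93.89802422609485
s3 0.059078248848550834 52.31021610384529
```

```bash
cat > kn.py <<'E'
from h import *
def knob(c,o,R):
    d=c['depth'].astype(float); v,u=np.mgrid[:480,:640]
    P=np.stack([u,v,np.ones_like(u)],-1)@np.linalg.inv(c['intrinsics']).T*d[...,None]
    W=(P-c['t'])@c['R']; r=W[...,:2]-S; rr=np.hypot(r[...,0],r[...,1])
    tx=(W-o['eef_pos'])@R
    m=(d>0)&(W[...,2]>.104)&(W[...,2]<.114)&(rr>.035)&(rr<.075)&(tx[...,0]<-.013)
    k=r[m]
    if len(k)<4: print('few',len(k)); return
    k=(k.max(0)+k.min(0))/2; print('n',m.sum(),'knob r',np.hypot(*k).round(4),'heading',np.degrees(np.arctan2(k[1],k[0])).round(1),'z',W[...,2][m].mean().round(4), 'tool xy',((np.r_[k+S,0]-o['eef_pos'])@R)[:2].round(4))
if __name__=='__main__':
    o,R=st(); print('model contact',np.degrees(np.arctan2(-R[1,1],-R[0,1])).round(1),'tool F',(R.T@o['wrist_force']).round(2))
    knob(snap('side'),o,R); knob(snap('top'),o,R)
E
python3 kn.py
```

```text
t 19.05 pos [ 0.4975 -0.123   0.2569] yhead 68.7 zax [ 1.1e-03 -5.0e-04 -1.0e+00] F [-0.95  0.91 -0.83] T [ 0.031 -0.033  0.005] op -0.003 q [-0.47  0.23  1.88  0.    1.03 -1.67]
model contact -111.3 tool F [1.21 0.5  0.83]
n 94 knob r 0.0564 heading -114.5 z 0.1086 tool xy [-0.0215 -0.0016]
few 0
```

The knob still touches the pusher (21.5 mm ahead of the TCP) at about 245°. Keep nudging.

Request:
drive_tool(commands=[[[-0.04,-0.014,0,0,0,-0.25,255],[0,0,0,0,0,0,255],[0,0,0,0,0,0,255]]])

```text
time_s: 19.45
eef_pos: [0.4989, -0.1243, 0.2568]
eef_rot: [0.0, 0.168, 0.986, -0.0]
wrist_force: [-0.4, -0.9, -0.5]
opening: 0.002
```

```bash
python3 kn.py
```

```text
t 19.45 pos [ 0.4989 -0.1243  0.2568] yhead 70.69 zax [ 4.e-04 -2.e-04 -1.e+00] F [-0.36 -0.87 -0.5 ] T [ 0.019  0.026 -0.011] op 0.002 q [-0.48  0.24  1.87 -0.    1.03 -1.71]
model contact -109.3 tool F [ 0.05 -0.94  0.5 ]
n 87 knob r 0.0559 heading -112.4 z 0.1086 tool xy [-0.0219 -0.0012]
few 0
```

Request:
drive_tool(commands=[[[-0.04,-0.014,0,0,0,-0.25,255],[0,0,0,0,0,0,255],[0,0,0,0,0,0,255]]])

```text
time_s: 19.85
eef_pos: [0.5005, -0.1256, 0.2567]
eef_rot: [0.0, 0.151, 0.989, -0.0]
wrist_force: [0.0, -0.0, -0.1]
opening: 0.004
```

```bash
python3 kn.py
```

```text
t 19.85 pos [ 0.5005 -0.1256  0.2567] yhead 72.68 zax [ 1.e-04 -0.e+00 -1.e+00] F [ 0.05 -0.05 -0.15] T [ 0.018  0.002 -0.022] op 0.004 q [-0.48  0.24  1.87  0.    1.03 -1.74]
model contact -107.3 tool F [-0.06 -0.03  0.15]
n 96 knob r 0.0565 heading -109.8 z 0.1085 tool xy [-0.0226 -0.002 ]
few 0
```

Request:
drive_tool(commands=[[[0,0,0,0,0,0,255],[0,0,0,0,0,0,255],[0,0,0,0,0,0,255],[0,0,0,0,0,0,255],[0,0,0,0,0,0,255],[0,0,0,0,0,0,255]]])

```text
time_s: 20.55
eef_pos: [0.5005, -0.1256, 0.2567]
eef_rot: [0.0, 0.15, 0.989, -0.0]
wrist_force: [0.0, -0.1, 0.5]
opening: 0.001
```

```bash
python3 kn.py
```

```text
t 20.55 pos [ 0.5005 -0.1256  0.2567] yhead 72.74 zax [ 0. -0. -1.] F [ 0.03 -0.09  0.47] T [-0.062 -0.045  0.023] op 0.001 q [-0.48  0.24  1.87 -0.    1.03 -1.75]
model contact -107.3 tool F [-0.06 -0.08 -0.47]
n 99 knob r 0.0573 heading -109.1 z 0.1083 tool xy [-0.0232 -0.0028]
few 0
```

Request:
drive_tool(commands=[[[-0.04,-0.014,0,0,0,-0.25,255],[0,0,0,0,0,0,255],[0,0,0,0,0,0,255],[0,0,0,0,0,0,255]]])

```text
time_s: 21.05
eef_pos: [0.5021, -0.1268, 0.2567]
eef_rot: [-0.0, 0.133, 0.991, 0.0]
wrist_force: [-0.4, -0.3, 0.4]
opening: -0.001
```

```bash
python3 kn.py
```

```text
t 21.05 pos [ 0.5021 -0.1268  0.2567] yhead 74.71 zax [-1.e-04  0.e+00 -1.e+00] F [-0.43 -0.27  0.41] T [ 0.045  0.029 -0.035] op -0.001 q [-0.48  0.24  1.86 -0.    1.03 -1.78]
model contact -105.3 tool F [ 0.34 -0.37 -0.41]
n 92 knob r 0.0558 heading -108.5 z 0.1086 tool xy [-0.0219 -0.0014]
few 0
```

Force has been about nil for 10°, and the knob moves only with the pusher. Back off 4 mm to test whether the crank stays.

Request:
drive_tool(commands=[[[0.04,0,0,0,0,0,255],[0.04,0,0,0,0,0,255],[0,0,0,0,0,0,255],[0,0,0,0,0,0,255],[0,0,0,0,0,0,255]]])

```text
time_s: 21.65
eef_pos: [0.4984, -0.1258, 0.2568]
eef_rot: [0.0, 0.133, 0.991, -0.0]
wrist_force: [-0.3, 0.3, 0.3]
opening: 0.002
```

```bash
python3 kn.py
```

```text
t 21.65 pos [ 0.4984 -0.1258  0.2568] yhead 74.74 zax [ 2.e-04 -1.e-04 -1.e+00] F [-0.28  0.27  0.33] T [-0.023 -0.02   0.007] op 0.002 q [-0.48  0.24  1.87  0.    1.03 -1.78]
model contact -105.3 tool F [ 0.34  0.18 -0.33]
n 95 knob r 0.056 heading -108.7 z 0.1085 tool xy [-0.0255 -0.0016]
few 0
```

The crank stays by itself (heading unchanged within 0.2°). Back off, lift and clear the view to check the cam from above.

Request:
drive_tool(commands=[[[0.1,0,0,0,0,0,255],[0.1,0,0,0,0,0,255],[0,0,-0.5,0,0,0,255],[0,0,-0.8,0,0,0,255],[0,0,-0.8,0,0,0,255],[0,0,-0.8,0,0,0,255],[0,-0.8,0,0,0,0,255],[0,-0.9,0,0,0,0,255],[0,-0.9,0,0,0,0,255],[0,-0.9,0,0,0,0,255]]])

```text
time_s: 22.75
eef_pos: [0.4416, -0.293, 0.4019]
eef_rot: [0.0, 0.132, 0.991, -0.0]
wrist_force: [0.5, 0.3, 0.4]
opening: -0.001
```

Run:
```python
from kn import *
st(); t=snap('top','t8.png'); s=snap('side','s8.png')
o,R=st()
for c in (s,t):
    d=c['depth'].astype(float); v,u=np.mgrid[:480,:640]
    W=(np.stack([u,v,np.ones_like(u)],-1)@np.linalg.inv(c['intrinsics']).T*d[...,None]-c['t'])@c['R']
    r=W[...,:2]-S; rr=np.hypot(r[...,0],r[...,1]); m=(d>0)&(W[...,2]>.104)&(W[...,2]<.114)&(rr>.035)&(rr<.075)
    k=r[m]; k=(k.max(0)+k.min(0))/2; print(m.sum(),'knob heading',np.degrees(np.arctan2(k[1],k[0])),np.hypot(*k))
a=cv2.resize(t['pixels'][160:235,315:440],None,fx=6,fy=4*1.5,interpolation=cv2.INTER_CUBIC)
cv2.imwrite('pics/t8c.png',np.clip(a[:,:,::-1].astype(float)*1.0,0,255).astype(np.uint8))
```

```text
t 22.75 pos [ 0.4416 -0.293   0.4019] yhead 74.78 zax [ 3.e-04 -2.e-04 -1.e+00] F [0.5  0.26 0.36] T [ 0.005 -0.038 -0.011] op -0.001 q [-0.81  0.08  1.72  0.    1.34 -2.12]
t 22.85 pos [ 0.4408 -0.2961  0.4017] yhead 74.44 zax [-4.e-04 -2.e-03 -1.e+00] F [0.79 0.89 0.7 ] T [-0.019 -0.024  0.016] op -0.005 q [-0.81  0.08  1.72 -0.    1.33 -2.11]
97 knob heading -108.60543281177253 0.05709445809115192
69 knob heading -108.7295914073216 0.05468134523927902
```

View pics/t8c.png

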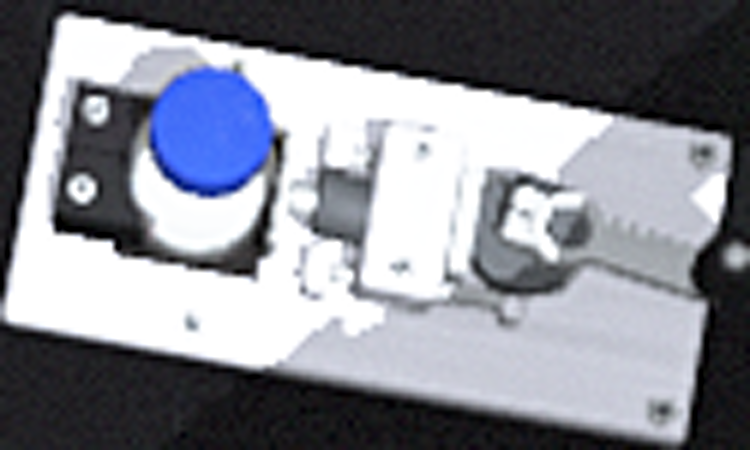

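The top crop shows the bottle held upright in the V at (210,150), the crank pointing right (knob near (735,255)), and the cam at (530,235), its left side looking straight and parallel to the follower. I'll measure that edge.

Run:
```python
from h import *
c=np.load('pics/t8.npz'); g=cv2.cvtColor(c['pixels'],cv2.COLOR_RGB2GRAY); d=c['depth']
print(g[184:214,388:416:1])
v,u=np.mgrid[:480,:640]
W=(np.stack([u,v,np.ones_like(u)],-1)@np.linalg.inv(c['intrinsics']).T*d[...,None].astype(float)-c['t'])@c['R']
yv=np.array([.184,.983]); xv=np.array([.983,-.184]); r=W[...,:2]-S
print('z cam mm',(W[196:208:2,394:406:2,2]*1e3).round(0))
y=(r@yv)*1e3; x=(r@xv)*1e3
for row in range(186,211,2):
    cols=[k for k in range(388,412) if 40<g[row,k]<150]
    if cols: k=cols[0]; q=ray(c,k-.5,row,.058)[:2]-S; print(row,k,'x',(q@xv*1e3).round(1),'y',(q@yv*1e3).round(1),'rho',(np.hypot(*q)*1e3).round(1))
```

```text
[[255 255 255 254 249 255 255 255 255 255 254 254 255 255 255 255 255 255
  255 255 255 255 255 238 190 191 193 194]
 [255 255 255 253 245 255 255 255 255 255 255 255 255 255 255 255 255 255
  255 255 255 255 237 190 193 196 199 198]
 [255 255 255 252 250 255 255 255 255 255 255 255 255 255 255 255 255 255
  255 255 255 241 191 195 200 197 204 197]
 [255 255 255 252 243 255 254 255 249 252 251 252 251 255 255 255 255 255
  255 255 238 190 197 200 197 197 198 200]
 [254 255 255 249 232 251 249 237 156 167 186 188 197 197 242 239 255 255
  255 255 186 196 196 199 200 199 198 199]
 [255 255 255 233 248 252 254 240 144 143 126 144 157  92  77 115 180 247
  244 255 194 197 198 196 197 200 195 199]
 [255 255 255 216 253 253 255 215 120 134 107  86  84  51  63  84  96 101
  141 189 170 204 199 196 196 194 199 197]
 [255 255 255 206 254 254 254 150 107 139 127  65  95 190 254 244 131  81
   80  58  97 150 165 189 194 196 199 199]
 [255 255 251 205 254 255 254 139 128 138 127  58 148 255 255 255 246 220
  133 205 241 238 243 238 215 195 198 196]
 [255 255 252 225 254 255 255 139 134 132  91  
[... 2225 characters left out ...]
 204 198 187 206 206 204
  201 204 204 201 199 202 199 198 203 199]
 [200 202 200 198 203 195 197 197 203 180  94 123 142 166 197 199 200 201
  202 202 206 208 203 205 203 205 205 206]]
z cam mm [[51. 53. 46. 65. 64. 69.]
 [48. 49. 55. 67. 66. 72.]
 [53. 44. 50. 60. 63. 65.]
 [51. 51. 55. 47. 48. 56.]
 [48. 51. 48. 49. 47. 47.]
 [11. 41. 53. 51. 49. 46.]]
190 396 x 14.2 y 30.8 rho 33.9
192 395 x 9.4 y 32.2 rho 33.6
194 395 x 5.0 y 31.5 rho 31.9
196 395 x 0.6 y 30.8 rho 30.8
198 395 x -3.8 y 30.1 rho 30.3
200 394 x -8.5 y 31.5 rho 32.6
202 394 x -12.9 y 30.8 rho 33.4
204 393 x -17.7 y 32.2 rho 36.7
206 389 x -23.6 y 40.0 rho 46.5
208 396 x -25.2 y 24.3 rho 35.0
210 389 x -32.3 y 38.6 rho 50.3
```

The straight cam/follower edge spans x≈+14 to −18 mm, and the cam's outline is centred on x≈0 (within about 1.5 mm), so the flat faces the follower. As a final test I'll go back and push lightly: if the follower is seated on the flat, the knob should resist.

Request:
drive_tool(commands=[[[0,0.9,0,0,0,0,255],[0,0.9,0,0,0,0,255],[0,0.9,0,0,0,0,255],[0,0.8,0,0,0,0,255],[0,0,0,0,0,0,255],[0,0,0.8,0,0,0,255],[0,0,0.8,0,0,0,255],[0,0,0.8,0,0,0,255],[0,0,0.5,0,0,0,255],[0,0,0,0,0,0,255]]])

```text
time_s: 23.85
eef_pos: [0.4865, -0.1223, 0.2529]
eef_rot: [-0.004, 0.133, 0.991, 0.001]
wrist_force: [0.1, 0.3, -0.5]
opening: -0.0
```

Request:
drive_tool(commands=[[[-0.1,0,0,0,0,0,255],[-0.1,0,0,0,0,0,255],[-0.05,0,0,0,0,0,255],[0,0,0,0,0,0,255],[0,0,0,0,0,0,255]]])

```text
time_s: 24.35
eef_pos: [0.501, -0.1265, 0.2574]
eef_rot: [0.001, 0.133, 0.991, -0.0]
wrist_force: [0.2, -0.0, -0.7]
opening: -0.002
```

```bash
python3 kn.py
```

```text
t 24.35 pos [ 0.501  -0.1265  0.2574] yhead 74.75 zax [ 1.1e-03 -6.0e-04 -1.0e+00] F [ 0.2  -0.04 -0.66] T [ 0.004 -0.011 -0.025] op -0.002 q [-0.48  0.24  1.87 -0.    1.03 -1.78]
model contact -105.2 tool F [-0.21  0.01  0.66]
n 94 knob r 0.0562 heading -108.6 z 0.1083 tool xy [-0.0226 -0.0017]
few 0
```

Now 2 mm pushes.

Request:
drive_tool(commands=[[[-0.04,0,0,0,0,0,255],[0,0,0,0,0,0,255],[0,0,0,0,0,0,255]]])

```text
time_s: 24.75
eef_pos: [0.5027, -0.1269, 0.2566]
eef_rot: [-0.0, 0.133, 0.991, 0.0]
wrist_force: [0.3, 0.3, 0.7]
opening: 0.002
```

```bash
python3 kn.py
```

```text
t 24.75 pos [ 0.5027 -0.1269  0.2566] yhead 74.75 zax [-1.e-04  0.e+00 -1.e+00] F [0.28 0.28 0.71] T [0.056 0.044 0.049] op 0.002 q [-0.48  0.25  1.86 -0.    1.03 -1.78]
model contact -105.3 tool F [-0.19  0.34 -0.71]
n 89 knob r 0.0555 heading -108.3 z 0.1085 tool xy [-0.0215 -0.0011]
few 0
```

Request:
drive_tool(commands=[[[-0.04,-0.01,0,0,0,-0.25,255],[0,0,0,0,0,0,255],[0,0,0,0,0,0,255]]])

```text
time_s: 25.15
eef_pos: [0.5043, -0.1279, 0.2566]
eef_rot: [-0.0, 0.116, 0.993, 0.0]
wrist_force: [-0.8, -0.7, -0.9]
opening: -0.001
```

```bash
python3 kn.py
```

```text
t 25.15 pos [ 0.5043 -0.1279  0.2566] yhead 76.69 zax [-3.e-04  1.e-04 -1.e+00] F [-0.85 -0.73 -0.89] T [0.003 0.155 0.003] op -0.001 q [-0.48  0.25  1.86 -0.    1.04 -1.82]
model contact -103.3 tool F [ 0.66 -0.9   0.89]
n 82 knob r 0.0558 heading -106.9 z 0.1087 tool xy [-0.0211 -0.0017]
few 0
```

Request:
drive_tool(commands=[[[-0.04,-0.012,0,0,0,-0.25,255],[0,0,0,0,0,0,255],[0,0,0,0,0,0,255]]])

```text
time_s: 25.55
eef_pos: [0.506, -0.1289, 0.2565]
eef_rot: [-0.0, 0.099, 0.995, 0.0]
wrist_force: [-3.0, 0.3, 1.2]
opening: -0.001
```

```bash
python3 kn.py
```

```text
t 25.55 pos [ 0.506  -0.1289  0.2565] yhead 78.69 zax [-9.e-04  3.e-04 -1.e+00] F [-3.01  0.35  1.22] T [0.111 0.537 0.032] op -0.001 q [-0.48  0.25  1.85 -0.    1.04 -1.85]
model contact -101.3 tool F [ 3.02 -0.25 -1.22]
n 70 knob r 0.057 heading -104.3 z 0.1087 tool xy [-0.0218 -0.0032]
few 0
```

Resistance rises to 3 N at about 4° forward, so the crank is in the flat's valley. Back off and check where it settles.

Request:
drive_tool(commands=[[[0.05,0,0,0,0,0,255],[0.05,0,0,0,0,0,255],[0.1,0,0,0,0,0,255],[0.1,0,0,0,0,0,255],[0,0,-0.5,0,0,0,255],[0,0,-0.8,0,0,0,255],[0,0,-0.8,0,0,0,255],[0,0,-0.8,0,0,0,255],[0,-0.9,0,0,0,0,255],[0,-0.9,0,0,0,0,255]]])

```text
time_s: 26.65
eef_pos: [0.4741, -0.2144, 0.404]
eef_rot: [0.002, 0.096, 0.995, -0.001]
wrist_force: [0.4, -1.1, -0.7]
opening: 0.0
```

Request:
drive_tool(commands=[[[0,-0.9,0,0,0,0,255],[0,-0.8,0,0,0,0,255],[0,0,0,0,0,0,255],[0,0,0,0,0,0,255],[0,0,0,0,0,0,255]]])

```text
time_s: 27.15
eef_pos: [0.4574, -0.2969, 0.4015]
eef_rot: [-0.0, 0.098, 0.995, 0.0]
wrist_force: [0.5, 0.2, -0.4]
opening: -0.0
```

```bash
cat > fin.py <<'E'
from kn import *
t=snap('top','t9.png'); s=snap('side','s9.png'); st()
for c in (s,t):
    d=c['depth'].astype(float); v,u=np.mgrid[:480,:640]
    W=(np.stack([u,v,np.ones_like(u)],-1)@np.linalg.inv(c['intrinsics']).T*d[...,None]-c['t'])@c['R']
    r=W[...,:2]-S; rr=np.hypot(r[...,0],r[...,1]); m=(d>0)&(W[...,2]>.104)&(W[...,2]<.114)&(rr>.035)&(rr<.075)
    k=r[m]; k=(k.max(0)+k.min(0))/2; print(m.sum(),'knob heading',np.degrees(np.arctan2(k[1],k[0])).round(1),np.hypot(*k).round(4))
    hsv=cv2.cvtColor(c['pixels'],cv2.COLOR_RGB2HSV)
    m=((hsv[...,0]>105)&(hsv[...,0]<128)&(hsv[...,1]>170)&(hsv[...,2]>80)).astype(np.uint8)
    _,_,stt,ce=cv2.connectedComponentsWithStats(m)
    for i in range(1,len(stt)):
        if 100<stt[i,4]<700: print('cap',stt[i],ray(c,*ce[i],.12 if c is t else .112).round(4))
a=np.hstack([t['pixels'][90:330,160:460],s['pixels'][120:360,220:440]])
cv2.imwrite('pics/f9.png',cv2.resize(a,None,fx=1.5,fy=1.5,interpolation=cv2.INTER_CUBIC)[:,:,::-1])
E
python3 fin.py
```

```text
t 27.25 pos [ 0.4577 -0.2965  0.4017] yhead 78.83 zax [ 0.e+00  3.e-04 -1.e+00] F [ 0.37 -0.22 -0.16] T [ 0.009  0.027 -0.058] op -0.004 q [-0.79  0.12  1.69  0.    1.34 -2.17]
46 knob heading -102.5 0.0573
72 knob heading -106.8 0.0542
cap [340 172  21  21 326] [0.5648 0.051  0.12  ]
```

View pics/f9.png

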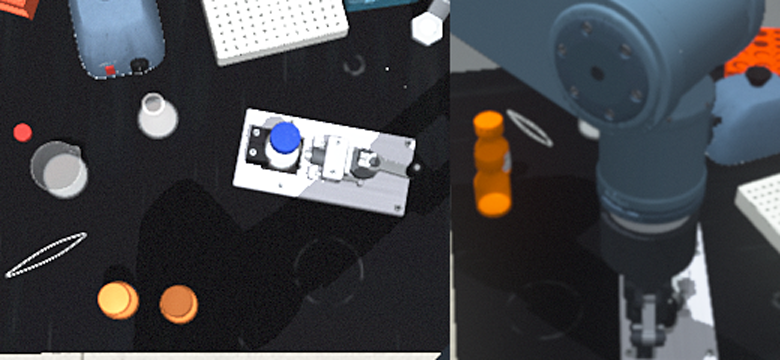

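The last picture (the 12th) shows the bottle upright against the V, the flask and beaker where they were, and the arm clear of everything. Handing in.

```bash
python3 -c "
from bench import ctrl; print(ctrl.hand_in())"
```

```text
the job is handed in; nothing more can be done
None
```

The bottle is standing in the vise, and the job was handed in at about 27 s. The crank looks past the edge and resting on the cam's flat, though I never saw the 13° snap you described.

**Placing:** I gripped the bottle by its cap, set it on the mat and let go. I then pushed the crank about 200° anticlockwise with closed fingers. The push peaked at about 5 N and then fell to nothing.

**What the last checks showed:**
- **Bottle:** its cap centre is within 2 mm of the nest, and it stands upright against the V.
- **Cam:** from above, its straight edge lies parallel to the follower.
- **Crank holding:** it stayed put at about 251° after I let go. A light test push 4° further met 3 N, and it then settled at about 253° with the robot clear.
- **Flask and beaker:** they look unmoved in the last picture, though I did not measure them.

**What disagreed or stayed unclear:**
- **No clear snap:** the crank mostly moved along with the fingers over the last stretch. I judged it to be on the flat from the force falling to zero, the crank holding by itself, and the resistance to the test push.
- **Pad force:** I could not measure how hard the pad presses on the bottle.
- **Last side reading:** the arm blocked the side camera, and its knob angle came out about 4° off the top camera's (257° against 253°), so I relied on the top view.

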